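# Switch on scale and label printer, print the sherd's label

### The job

The sherd on the bench scale is ready to have its weight label printed. Switch on the scale by pressing down the raised green half of its rocker until it is fully home, then switch on the label printer in the same way, and only then press the printer's blue key all the way down and let it come up again. Leave both switched on, do not press the yellow key, and do not pick up or shift the sherd on the scale or anything else on the desk.

Things in the scene. Friction and masses are not known exactly. Their poses are not given: they have to be found in the camera images.
- scale: white bench scale, 240 x 200 mm, fixed. Origin: centre of its underside; x points from its control strip (nearer the robot) to its pan, y left, z up. Control strip 48 mm high with the rocker on the left (pivot at x -80, y +55 mm) and a dark grey display on the right (55 mm high). Steel pan 150 x 190 mm, centre x +38 mm, top 62 mm high; it begins 43 mm beyond the rocker's pivot
- scale_rocker_on_half (a point): point on top of the green far half of the scale's V-shaped rocker, mid-width, 18 mm from the pivot; press straight down here. Rocker 34 mm wide (scale's y), 29 mm long each side of the pivot (scale's x), near half black. Pivot edge 61 mm above the desk; off: green half slopes up 0.28 rad (this point 66, tip 69 mm high); on: level at 61 mm. Grey bezel round it, 72 x 46 mm, is 54 mm high
- scale_rocker (a joint): scale's rocker switch. 0 = off (as found); grows as the green half is pressed; 0.28 rad = fully on, a hard stop with the green half level. No spring: it needs 2 to 3 N at the middle of the green half and stays where it is left. Counts as on above 0.24 rad, so press it home
- printer: grey label printer, white roll cover at its back, 200 x 210 mm, fixed. Origin: centre of its underside; x points from its front (nearer the robot) to the roll cover, y left, z up. Deck 56 mm high; roll cover (x +39 to +97 mm) 86 mm high. Rocker on the left (pivot at x -40, y +60 mm), two keys on the right (y -55 mm), one at x -68 and one at x 0 mm; which is blue differs
- printer_rocker_on_half (a point): the same point on the green (on) half of the printer's rocker, which is the same part as the scale's, its pivot edge 69 mm above the desk (this point 74 mm when off, 69 mm when on)
- printer_rocker (a joint): printer's rocker switch. 0 = off (as found); grows as the green half is pressed; 0.28 rad = fully on, a hard stop with the green half level. No spring: it needs 2 to 3 N at the middle of the green half and stays where it is left. Counts as on above 0.24 rad, so press it home
- print_key_top (a point): centre of the top face of the blue print key, a round spring button of 30 mm diameter in a grey housing (46 mm diameter, 68 mm above the desk) on the printer's deck; top 78 mm above the desk; it goes straight down by 6 mm
- print_key (a joint): travel of the blue key: 0 = up, 0.006 m = fully down (5 N, then a hard stop); it counts as pressed above 0.0045 m (held for 0.1 s) and springs back when left
- feed_key_top (a point): centre of the top face of the yellow paper-feed key, of the same size, 68 mm from the blue key; not to be pressed
- feed_key (a joint): travel of the yellow key: 0 = up, 0.006 m = fully down; must stay under 0.002 m
- weighed_sherd: pale, sand-coloured pottery sherd, 106 x 105 x 20 mm, loose on the scale's pan; origin at the middle of its underside. Must not be shifted
- loose_sherd: pottery sherd, 69 x 64 x 14 mm, loose on the desk between scale and printer, nearer the robot; origin at the middle of its underside. Must not be shifted
- long_sherd: narrow pottery sherd, 100 x 43 x 20 mm, loose on the desk between scale and printer, further away; origin at the middle of its underside. Must not be shifted
- clamp: black spring clamp with blue pads, 144 x 104 x 26 mm, loose on the left of the desk; origin at the middle of its underside. Must not be shifted
There are look-alikes about, which are no part of the job. Leave any orange, pink or red look-alike of the weighed_sherd alone.

How it is judged:
On the way, in this order (a step that is already met when the one before it is completed fails the run):
1. the scale is switched on while the printer is still off and the blue key up (value of joint scale_rocker above 0.24 rad and value of joint printer_rocker below 0.1 rad and value of joint print_key below 0.0015 m), for 0.1 s.
2. the printer is switched on too, with the blue key still up (value of joint each of scale_rocker, printer_rocker above 0.24 rad and value of joint print_key below 0.0015 m), for 0.1 s.
3. the blue key is pressed down with both switched on (value of joint each of scale_rocker, printer_rocker above 0.24 rad and value of joint print_key above 0.0045 m), for 0.1 s.
At the end, for the whole second after the job is handed in: both rockers are on (over 0.24 of 0.28 rad), the blue and yellow keys are up again (within 1.5 mm), the sherd lies at rest on the scale, and it, the two other loose sherds and the clamp are within 15 mm of where they were found (all of step 2 and value of joint feed_key below 0.0015 m and not (distance of weighed_sherd from where it was at the start of the episode above 0.015 m) and not (distance of loose_sherd from where it was at the start of the episode above 0.015 m) and not (distance of long_sherd from where it was at the start of the episode above 0.015 m) and not (distance of clamp from where it was at the start of the episode above 0.015 m) and linear speed of weighed_sherd below 0.02 m/s); the robot touches nothing.
It fails at once if the printer is switched on before the scale (value of joint printer_rocker above 0.12 rad and value of joint scale_rocker below 0.2 rad).
It fails at once if the blue key is pressed before both are switched on (value of joint print_key above 0.002 m and value of joint any of scale_rocker, printer_rocker below 0.2 rad).
It fails at once if the yellow key is pressed (value of joint feed_key above 0.002 m).
It fails at once if the sherd on the scale, another loose sherd or the clamp is lifted or shifted by more than 15 mm (distance of any of weighed_sherd, loose_sherd, long_sherd, clamp from where it was at the start of the episode above 0.015 m).
It also fails if it takes over 45 s, if anything falls off the work surface, if the arm or the gripper's body presses on something with over 40 N, if the wrist force passes 120 N, or if a joint passes its speed limit or range.

### The arm

A 7-joint arm with a two-finger parallel gripper is mounted at the origin on a cart in front of the work surface, level with it; the furniture and walls round the work are solid. World frame = base frame: x ahead of the robot, y to its left, z up, the work surface at z = 0. Lengths are in m, angles in rad, forces in N, time in s.
With the tool pointing down it reaches from about 0.4 to 0.85 m from the base axis. Payload 4.5 kg.
Tool frame: the origin (TCP) lies on the centre line of the jaws, within the pads' length; the fingertips stand ahead of it and the grasp point (between the pads) lies 3 mm ahead of it (r.finger_overhang is the z of the fingertips in the tool frame, in m); z points along the fingers, y is the direction in which the jaws open and shut (so a half turn about z gives the same grasp; the last joint's range is limited). The gripper opens to 88 mm and grips with 3 to 60 N. Pads are 18 mm wide; open, the fingers measure 123 mm over their backs; the gripper's body (75 mm by 187 mm) begins 45 mm behind the grasp point.
Start: joints at [1.317, 0.689, -0.195, 1.565, 0.157, 0.902, -0.215], TCP at [0.177, -0.599, 0.261] pointing down, gripper open.
Joint ranges: [-3.01, 3.01], [-0.46, 2.08], [-1.47, 1.51], [0.13, 2.56], [-1, 4.14], [0.04, 2.09], [-2.66, 2.66]. Speed limits (rad/s): [2.57, 2.57, 3.14, 3.14, 3.14, 3.14, 3.14].

### API

Orientations are given as a unit quaternion [x, y, z, w].
In Python, from plant import get_state, snapshot, camera_model, workorder, boxes_of, mark_of, r gives the robot as it stands.
- The arm moves only by the tool jog_arm, never from a script. Its argument "rows" is a list of rows, each a list of 2 entries, a list of its own where there are three numbers: the shift along the tool's x, y, z normalised to -1 to 1, where 1 is 75 cm, then the turn about the tool's z normalised to -1 to 1, where 1 is 2 rad. A call has 1 to 20 rows; each row is the pose to reach, as a shift and turn from the pose commanded when the call began, along the tool's axes at that moment; what a row does not reach only later rows make up. A row lasts 1/12 s, in which the tool goes at most 41.7 mm and 7.16 degrees, less where a joint would pass 70% of its speed; a pose out of reach is approached as far as the arm can. A call with a number of a shift or a turn outside -1 to 1 is refused whole. A call with a gripper value outside its range is refused whole. "gripper" is the finger opening in mm, from 0 to 88.1, set as the call begins (left out, the last holds). The fingers move at their own pace and stop on an object; "newtons" is the grip in N (left out, the last holds). Time passes only in rows, so rows that repeat a pose let the fingers close. It gives the time, the measured TCP pose, the force and the opening at its end, in the units of the state.
- get_state(): the state, without advancing time (a new reading comes with each control period).
- snapshot(name): name is "scene" or "top" or "wrist"; returns the picture (480x640x3 uint8, red, green, blue); there is no depth.
- camera_model(name): a dict with "mtx" (3x3 intrinsics, pixels), "extrinsics" (4x4, takes a point from camera to world coordinates); the wrist camera has in their place "T_tool_cam" (4x4, takes a point from camera to tool coordinates, whose origin is the TCP and whose axes are the flange's). Camera axes: x right, y up, looking along -z (the intrinsics and any distortion apply to the point x, -y, -z); pixel columns grow to the right and rows downward; lengths in m; the calibration is good to about 2 mm. A picture is of the moment at which its call begins: read the wrist's pose just before it. camera_model takes no time and is no camera call.
- workorder.finish_job(): hands the job in, once; it reports no verdict.
Trained networks look in the newest picture that a camera, given by its name, has taken for a name from the list of things; names that differ only in an ending like _2 or _b are one class to them, and where a whole thing is asked for, a point or a joint stands for the part that bears it (a point fixed in the world has none). Each returns a list of dicts, best first, with "p" (0 to 1); they miss things now and then, are a little off and sometimes report something else, mostly with a low value. They report only what shows in the picture. A call takes as long as a camera call. They do not tell look-alikes from the thing itself.
- boxes_of(thing, camera): "rect" ([left, top, right, bottom] in pixels, round what is visible of it).
- mark_of(thing, camera): "pixel" ([row, column] in pixels: a listed point, or the origin of a listed thing).
The state is a dict: "clock": time; "q": joint angles; "qd": joint speeds; "joint_torque": joint torques, N m; "tool_pos": TCP position; "eef_rot": TCP orientation; "contact_force": force on the tool from outside, world axes, zero at the start; "moment": the same for the moment, N m; "opening": opening from 0.0 (shut) to 1.0 (fully open).
Only numpy, scipy, OpenCV 4.12 (cv2) and the standard library are available. Lean on these libraries where they do the work, as an engineer would, in place of code of your own. Each camera call takes 0.05 s, during which the arm holds its last target.

## Working session

There is one attempt and no reset: what is moved stays moved. The work goes in short steps, Python scripts to look and compute and a tool call to move; the robot and the scene stay as the last step left them, time stands still between calls to the robot, and variables do not carry over. Pictures are saved under pics/ and viewed, and the job is handed in when it is done.

Besides the shell and the picture viewer there is one more tool, called after "Call:" as name(argument=value, ...) on one line, values as JSON. jog_arm: Moves the arm, as the interface text tells. Scaled input: -1 to 1 covers 75 cm each way for a shift and 2 rad each way for a turn. Its arguments: {"type":"object","properties":{"rows":{"type":"array"},"gripper":{"type":"number"},"newtons":{"type":"number"}},"required":["rows"]}

```bash
mkdir -p pics; python3 - <<'E'
from plant import *
import cv2,json
s=get_state();print({k:s[k] for k in('clock','tool_pos','eef_rot','contact_force','opening')},r.finger_overhang)
for c in('scene','top'):
    im=snapshot(c);cv2.imwrite(f'pics/{c}0.png',im[:,:,::-1])
    for t in('scale_rocker_on_half','printer_rocker_on_half','print_key_top','feed_key_top','scale','printer','weighed_sherd'):
        print(c,t,[(round(d['p'],2),[round(v) for v in d['pixel']]) for d in mark_of(t,c)][:4])
for c in('scene','top','wrist'):print(c,camera_model(c))
E
```

```text
{'clock': 0.0, 'tool_pos': array([ 0.1771911 , -0.59874202,  0.25991998]), 'eef_rot': array([ 9.89660314e-01,  1.43428115e-01, -1.96497924e-04, -8.94239378e-04]), 'contact_force': array([-0.24915026, -0.23085747, -0.10821504]), 'opening': 0.9998275861093875} 0.022
scene scale_rocker_on_half [(0.68, [225, 386])]
scene printer_rocker_on_half [(0.64, [250, 247]), (0.24, [244, 283])]
scene print_key_top [(0.48, [231, 275])]
scene feed_key_top [(0.71, [224, 385]), (0.59, [246, 285])]
scene scale [(0.64, [220, 386])]
scene printer [(0.93, [251, 264])]
scene weighed_sherd [(0.64, [186, 417]), (0.5, [265, 407])]
top scale_rocker_on_half [(0.76, [249, 386])]
top printer_rocker_on_half [(0.7, [214, 215]), (0.55, [214, 235])]
top print_key_top [(0.55, [205, 254])]
top feed_key_top [(0.56, [232, 258])]
top scale [(0.88, [228, 402]), (0.66, [196, 325]), (0.15, [249, 140])]
top printer [(0.94, [216, 237]), (0.45, [194, 325])]
top weighed_sherd [(0.98, [203, 400]), (0.73, [336, 449]), (0.7, [181, 483]), (0.63, [310, 389])]
scene {'mtx': array([[492.58565872,   0.        , 333.21898505],
       [  0
[... 604 characters left out ...]
0.99950551,  0.03049504,  0.00766788,  0.03306365],
       [ 0.01290971,  0.17561064,  0.98437505,  1.60038226],
       [ 0.        ,  0.        ,  0.        ,  1.        ]])}
wrist {'mtx': array([[425.53314441,   0.        , 322.35566661],
       [  0.        , 425.53314441, 245.84381138],
       [  0.        ,   0.        ,   1.        ]]), 'T_tool_cam': array([[ 3.95329441e-04,  9.56714830e-01,  2.91026764e-01,
         7.45225330e-02],
       [ 9.99999847e-01, -4.90528845e-04,  2.54158206e-04,
        -1.16389866e-03],
       [ 3.85913947e-04,  2.91026619e-01, -9.56714878e-01,
        -1.23844346e-01],
       [ 0.00000000e+00,  0.00000000e+00,  0.00000000e+00,
         1.00000000e+00]])}
```

View pics/top0.png

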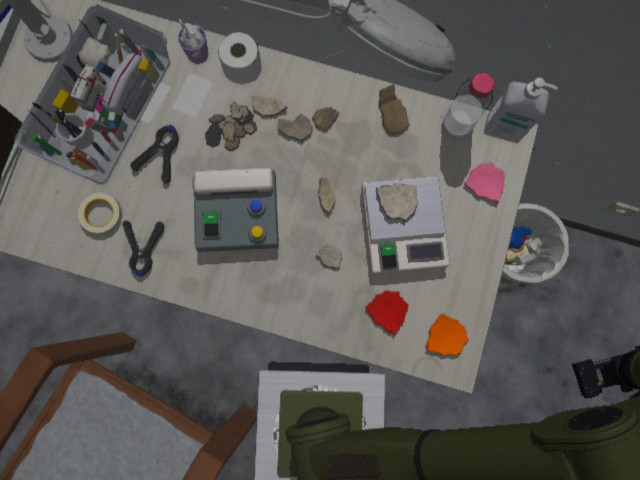

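View pics/scene0.png

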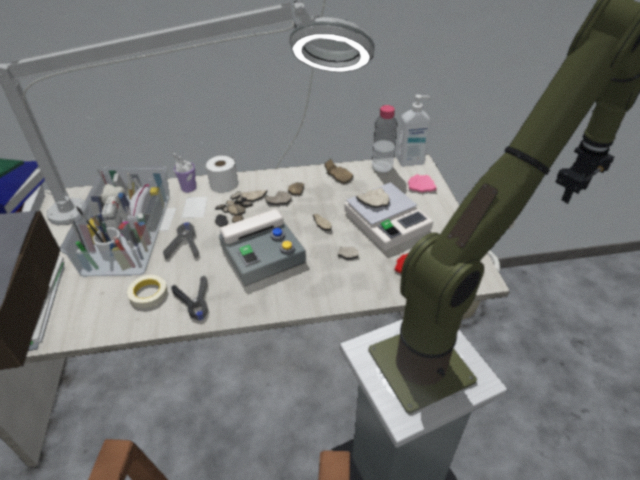

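```bash
python3 - <<'E'
import cv2
im=cv2.imread('pics/top0.png')
cv2.imwrite('pics/top0c.png',cv2.resize(im[150:300,180:500],(800,375),interpolation=cv2.INTER_CUBIC))
E
```

```text
(no output)
```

View pics/top0c.png

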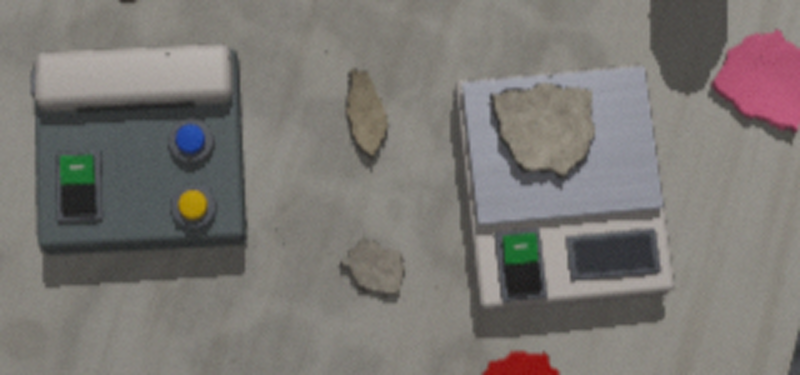

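Green half candidates are the scale rocker at (row 248, col 388) and the printer rocker at (217, 211). The blue key is the far one at (205, 256) and the yellow key the near one at (232, 257). Red, orange and pink sherds are look-alikes. The crop confirms the choice. Next I'll compute world positions.

```bash
cat > h.py <<'E'
import numpy as np,cv2
from plant import *
def ray(c,u,v,z,st=None):
    m=camera_model(c);K=m['mtx']
    if c=='wrist':
        from scipy.spatial.transform import Rotation as R
        T=np.eye(4);T[:3,:3]=R.from_quat(st['eef_rot']).as_matrix();T[:3,3]=st['tool_pos'];T=T@m['T_tool_cam']
    else:T=m['extrinsics']
    d=np.linalg.inv(K)@[u,v,1];d=T[:3,:3]@(d*[1,-1,-1]);o=T[:3,3]
    return o+d*(z-o[2])/d[2]
def blobs(im,amin=15):
    h=cv2.cvtColor(im,cv2.COLOR_RGB2HSV);out=[]
    for n,lo,hi in(('green',(45,120,40),(80,255,255)),('blue',(105,120,60),(125,255,255)),('yellow',(18,150,110),(32,255,255))):
        k,l,s,c=cv2.connectedComponentsWithStats(cv2.inRange(h,lo,hi))
        for i in range(1,k):
            if s[i,4]>=amin: out.append((n,s[i].tolist(),c[i]))
    return out
E
python3 - <<'E'
from h import *
for c in('top','scene'):
    im=cv2.imread(f'pics/{c}0.png')[:,:,::-1].copy()
    for n,s,p in blobs(im):
        if 190<p[0]<460 and 190<p[1]<270:
            zs={'green':(.065,.073),'blue':(.078,),'yellow':(.078,)}[n]
            print(c,n,s,p.round(1),[ray(c,*p,z).round(4) for z in zs])
# scale orientation from top: pan left edge, crop px
P=lambda x,y,z:ray('top',180+x/2.5,150+y/2.5,z)[:2]
for n,a,b,z in(('scale right',(671,288),(645,70),.055),('scaleLback',(484,303),(478,222),.048),('scale front',(484,303),(671,288),.048),('pan front',(479,222),(661,206),.062),('pr right',(243,242),(237,110),.056),('pr front',(42,245),(243,240),.056)):
    d=P(*b,z)-P(*a,z);print(n,np.degrees(np.arctan2(d[1],d[0])).round(1),np.linalg.norm(d).round(3))
E
```

```text
top green [204, 212, 14, 12, 147] [210.3 217.7] [array([0.5255, 0.2946, 0.065 ]), array([0.5237, 0.2933, 0.073 ])]
top green [381, 243, 14, 13, 141] [387.7 249.4] [array([ 0.4581, -0.1551,  0.065 ]), array([ 0.4566, -0.1541,  0.073 ])]
top blue [250, 200, 12, 12, 109] [255.6 205.2] [array([0.5583, 0.1804, 0.078 ])]
top yellow [251, 226, 12, 11, 101] [256.6 231.1] [array([0.4919, 0.1751, 0.078 ])]
scene green [382, 222, 10, 8, 47] [386.2 225.6] [array([ 0.4503, -0.1515,  0.065 ]), array([ 0.4425, -0.1463,  0.073 ])]
scene green [241, 246, 10, 8, 29] [246.  250.7] [array([0.5264, 0.29  , 0.065 ]), array([0.5181, 0.2918, 0.073 ])]
scene blue [273, 228, 9, 8, 63] [276.9 231.3] [array([0.5556, 0.1792, 0.078 ])]
scene yellow [283, 242, 8, 7, 47] [286.7 244.9] [array([0.4856, 0.1741, 0.078 ])]
scale right 6.3 0.229
scaleLback 4.9 0.084
scale front -83.6 0.191
pan front -83.1 0.186
pr right 4.9 0.138
pr front -86.8 0.202
```

Call:
jog_arm(rows=[[[0.532,-0.46,0.04],0.088],[[0.532,-0.46,0.04],0.088],[[0.532,-0.46,0.04],0.088],[[0.532,-0.46,0.04],0.088],[[0.532,-0.46,0.04],0.088],[[0.532,-0.46,0.04],0.088],[[0.532,-0.46,0.04],0.088],[[0.532,-0.46,0.04],0.088],[[0.532,-0.46,0.04],0.088],[[0.532,-0.46,0.04],0.088],[[0.532,-0.46,0.04],0.088],[[0.532,-0.46,0.04],0.088],[[0.532,-0.46,0.04],0.088],[[0.532,-0.46,0.04],0.088],[[0.532,-0.46,0.04],0.088],[[0.532,-0.46,0.04],0.088],[[0.532,-0.46,0.04],0.088],[[0.532,-0.46,0.04],0.088]], gripper=0, newtons=10)

```text
clock: 2.3
tool_pos: [0.4612, -0.1569, 0.2308]
eef_rot: [0.999, 0.054, -0.0, 0.0]
contact_force: [0.7, 0.1, -0.6]
opening: 0.006
```

```bash
cat > look.py <<'E'
import sys
from h import *
from scipy.spatial.transform import Rotation as R
st=get_state();im=snapshot('wrist');cv2.imwrite(f'pics/{sys.argv[1]}.png',im[:,:,::-1])
Rm=R.from_quat(st['eef_rot']).as_matrix()
print('t',st['clock'],st['tool_pos'].round(4),'yaw',np.degrees(np.arctan2(Rm[1,0],Rm[0,0])).round(2),'z',Rm[:,2].round(3),st['contact_force'].round(2),st['opening'])
for n,s,p in blobs(im,80):
    print(n,s,p.round(0),[ray('wrist',*p,z,st).round(4) for z in(.065,.073,.078)])
E
python3 look.py w1
```

```text
t 2.3 [ 0.4612 -0.1569  0.2308] yaw 6.23 z [-0.    -0.001 -1.   ] [ 0.74  0.09 -0.64] 0.006256667200134175
green [298, 212, 48, 39, 1635] [322. 231.] [array([ 0.4581, -0.156 ,  0.065 ]), array([ 0.4602, -0.1557,  0.073 ]), array([ 0.4615, -0.1556,  0.078 ])]
```

View pics/w1.png

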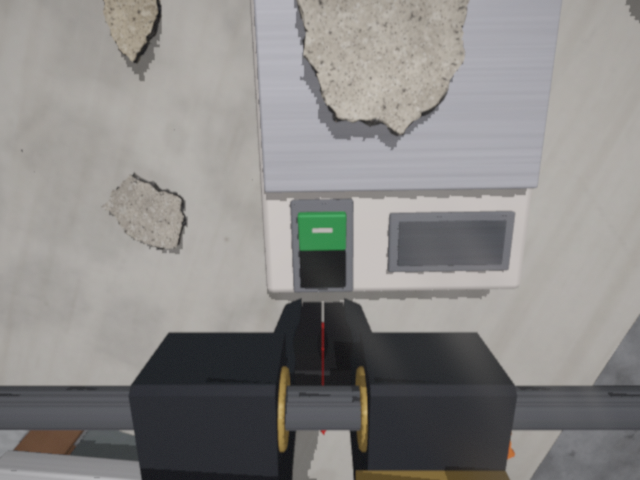

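The wrist view shows the scale's green half at cols 298–346, rows 212–251, directly under the tool. It agrees with the top camera to within 1 mm. Descending.

Call:
jog_arm(rows=[[[0,0.001,0.05],0],[[0,0.001,0.1],0],[[0,0.001,0.15],0],[[0,0.001,0.17],0],[[0,0.001,0.175],0],[[0,0.001,0.18],0],[[0,0.001,0.184],0],[[0,0.001,0.188],0],[[0,0.001,0.191],0],[[0,0.001,0.194],0],[[0,0.001,0.196],0],[[0,0.001,0.196],0]])

```text
clock: 3.35
tool_pos: [0.463, -0.1561, 0.084]
eef_rot: [0.998, 0.056, 0.001, 0.0]
contact_force: [1.4, -0.7, 1.5]
opening: 0.008
```

Call:
jog_arm(rows=[[[0,0,0.001],0],[[0,0,0.002],0],[[0,0,0.003],0],[[0,0,0.004],0],[[0,0,0.004],0],[[0,0,0.004],0]])

```text
clock: 3.85
tool_pos: [0.4627, -0.1561, 0.0831]
eef_rot: [0.998, 0.056, 0.001, 0.001]
contact_force: [-0.2, 1.2, 27.4]
opening: 0.006
```

Hard stop at 27 N with the tip at 61 mm, which is the "on" height. Lifting and checking.

Call:
jog_arm(rows=[[[0,0,-0.02],0],[[0,0,-0.07],0],[[0,0,-0.12],0],[[0,0,-0.17],0],[[0,0,-0.2],0],[[0,0,-0.2],0],[[0,0,-0.2],0]])

```text
clock: 4.43
tool_pos: [0.462, -0.156, 0.2315]
eef_rot: [0.998, 0.056, 0.001, 0.0]
contact_force: [0.0, 0.4, -0.5]
opening: 0.001
```

```bash
python3 look.py w2; python3 -c "
import cv2;a=cv2.imread('pics/w2.png');cv2.imwrite('pics/w2c.png',cv2.resize(a[150:310,230:450],(770,560)))"
```

```text
t 4.4333 [ 0.462  -0.156   0.2315] yaw 6.4 z [ 0.001 -0.    -1.   ] [ 0.03  0.38 -0.48] 0.001239045456167864
green [300, 212, 47, 40, 1667] [323. 232.] [array([ 0.4586, -0.1556,  0.065 ]), array([ 0.4607, -0.1553,  0.073 ]), array([ 0.4621, -0.1552,  0.078 ])]
```

View pics/w2c.png

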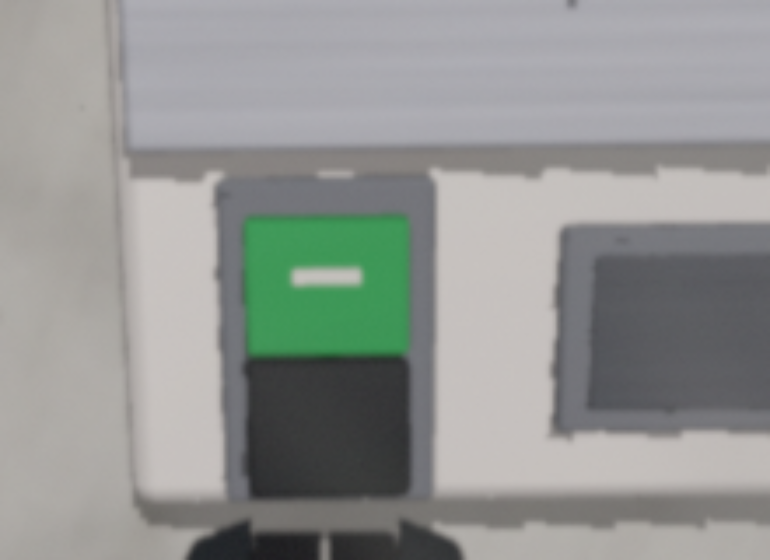

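The green half is now brighter and level, so the scale is on. The sherd and pan look untouched. Moving over to the printer rocker.

Call:
jog_arm(rows=[[[0.154,-0.586,0],0.019],[[0.154,-0.586,0],0.019],[[0.154,-0.586,0],0.019],[[0.154,-0.586,0],0.019],[[0.154,-0.586,0],0.019],[[0.154,-0.586,0],0.019],[[0.154,-0.586,0],0.019],[[0.154,-0.586,0],0.019],[[0.154,-0.586,0],0.019],[[0.154,-0.586,0],0.019],[[0.154,-0.586,0],0.019],[[0.154,-0.586,0],0.019],[[0.154,-0.586,0],0.019],[[0.154,-0.586,0],0.019],[[0.154,-0.586,0],0.019],[[0.154,-0.586,0],0.019]])

```text
clock: 5.82
tool_pos: [0.5279, 0.2914, 0.2301]
eef_rot: [0.999, 0.036, -0.001, 0.001]
contact_force: [-0.0, 0.5, 0.3]
opening: 0.006
```

```bash
python3 look.py w3
```

```text
t 5.8167 [0.5279 0.2914 0.2301] yaw 4.07 z [-0.001 -0.002 -1.   ] [-0.01  0.45  0.28] 0.005525687838813812
green [297, 216, 49, 39, 1702] [321. 235.] [array([0.522 , 0.2926, 0.065 ]), array([0.5242, 0.2928, 0.073 ]), array([0.5256, 0.2929, 0.078 ])]
blue [469, 176, 48, 45, 1666] [492. 198.] [array([0.5567, 0.1771, 0.065 ]), array([0.558 , 0.1804, 0.073 ]), array([0.5588, 0.1825, 0.078 ])]
blue [92, 338, 24, 25, 356] [104. 351.] [array([0.4179, 0.4522, 0.065 ]), array([0.423 , 0.4479, 0.073 ]), array([0.4262, 0.4453, 0.078 ])]
yellow [465, 282, 24, 30, 378] [475. 299.] [array([0.4815, 0.1759, 0.065 ]), array([0.4848, 0.1793, 0.073 ]), array([0.4869, 0.1814, 0.078 ])]
```

View pics/w3.png

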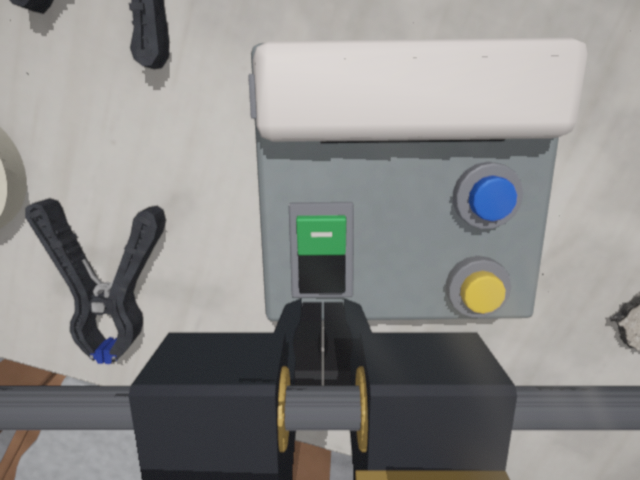

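The wrist view shows the printer's green half at cols 297–346, rows 216–255. The blue key is far at (198, 492) and the yellow key near at (299, 480). Press target is (0.5277, 0.293).

Call:
jog_arm(rows=[[[0,-0.002,0.05],0],[[0,-0.002,0.1],0],[[0,-0.002,0.145],0],[[0,-0.002,0.16],0],[[0,-0.002,0.164],0],[[0,-0.002,0.168],0],[[0,-0.002,0.172],0],[[0,-0.002,0.176],0],[[0,-0.002,0.18],0],[[0,-0.002,0.183],0],[[0,-0.002,0.185],0],[[0,-0.002,0.187],0],[[0,-0.002,0.189],0],[[0,-0.002,0.189],0],[[0,-0.002,0.189],0]])

```text
clock: 7.12
tool_pos: [0.5289, 0.2956, 0.0913]
eef_rot: [0.999, 0.037, 0.001, -0.001]
contact_force: [-0.6, -1.3, 15.8]
opening: 0.009
```

Call:
jog_arm(rows=[[[0,0,0.0015],0],[[0,0,0.0015],0],[[0,0,0.0015],0],[[0,0,-0.03],0],[[0,0,-0.08],0],[[0,0,-0.13],0],[[0,0,-0.17],0],[[0,0,-0.19],0],[[0,0,-0.19],0],[[0,0,-0.19],0]])

```text
clock: 7.95
tool_pos: [0.5273, 0.2952, 0.2315]
eef_rot: [0.999, 0.037, -0.0, -0.0]
contact_force: [0.2, 0.8, -0.1]
opening: 0.004
```

```bash
python3 look.py w4; python3 -c "
import cv2;a=cv2.imread('pics/w4.png');cv2.imwrite('pics/w4c.png',cv2.resize(a[150:330,250:550],(800,480)))"
```

```text
t 7.95 [0.5273 0.2952 0.2315] yaw 4.24 z [-0.  0. -1.] [ 0.18  0.8  -0.12] 0.004422146475989062
green [303, 214, 48, 41, 1744] [327. 234.] [array([0.5222, 0.2926, 0.065 ]), array([0.5244, 0.2929, 0.073 ]), array([0.5257, 0.293 , 0.078 ])]
blue [474, 176, 49, 45, 1658] [498. 198.] [array([0.5567, 0.177 , 0.065 ]), array([0.558 , 0.1804, 0.073 ]), array([0.5587, 0.1825, 0.078 ])]
blue [97, 337, 25, 25, 353] [109. 350.] [array([0.4176, 0.4528, 0.065 ]), array([0.4226, 0.4486, 0.073 ]), array([0.4258, 0.446 , 0.078 ])]
yellow [470, 285, 20, 26, 256] [478. 299.] [array([0.4803, 0.1772, 0.065 ]), array([0.4837, 0.1806, 0.073 ]), array([0.4858, 0.1828, 0.078 ])]
```

View pics/w4c.png

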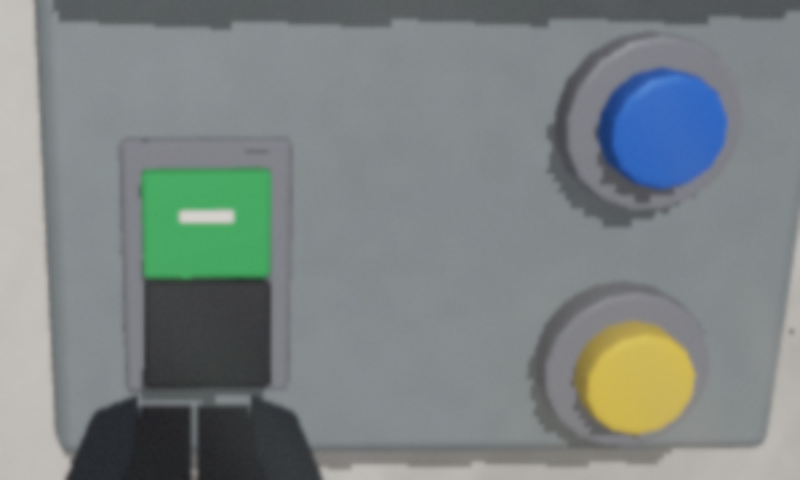

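The printer's green half is bright and level, so it is on. Next, the blue key at (0.5585, 0.181).

Call:
jog_arm(rows=[[[0.03,0.155,0],0],[[0.03,0.155,0],0],[[0.03,0.155,0],0],[[0.03,0.155,0],0],[[0.03,0.155,0],0],[[0.03,0.155,0],0],[[0.03,0.155,0],0]])

```text
clock: 8.58
tool_pos: [0.5576, 0.1827, 0.2303]
eef_rot: [0.999, 0.038, -0.001, -0.0]
contact_force: [0.3, 0.3, 0.4]
opening: 0.002
```

```bash
python3 look.py w5
```

```text
t 8.5833 [0.5576 0.1827 0.2303] yaw 4.39 z [-0.003  0.001 -1.   ] [0.31 0.34 0.43] 0.0022728924494088212
green [142, 243, 51, 41, 1738] [168. 263.] [array([0.5221, 0.2928, 0.065 ]), array([0.5251, 0.29  , 0.073 ]), array([0.527 , 0.2882, 0.078 ])]
blue [307, 208, 43, 44, 1486] [328. 230.] [array([0.5557, 0.1799, 0.065 ]), array([0.5578, 0.1802, 0.073 ]), array([0.5591, 0.1804, 0.078 ])]
```

View pics/w5.png

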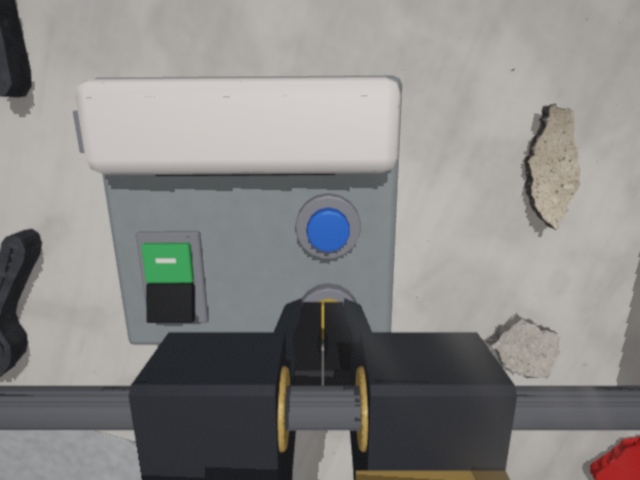

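The blue key at (230, 328) gives (0.559, 0.1805), a 2 mm correction. Pressing, holding and releasing.

Call:
jog_arm(rows=[[[0.0015,0.003,0.05],0],[[0.0015,0.003,0.1],0],[[0.0015,0.003,0.145],0],[[0.0015,0.003,0.165],0],[[0.0015,0.003,0.17],0],[[0.0015,0.003,0.174],0],[[0.0015,0.003,0.178],0],[[0.0015,0.003,0.181],0],[[0.0015,0.003,0.184],0],[[0.0015,0.003,0.186],0],[[0.0015,0.003,0.186],0],[[0.0015,0.003,0.186],0],[[0.0015,0.003,0.186],0]])

```text
clock: 9.72
tool_pos: [0.5604, 0.1797, 0.0943]
eef_rot: [0.999, 0.037, 0.001, -0.001]
contact_force: [-5.1, -0.7, 14.7]
opening: 0.003
```

Call:
jog_arm(rows=[[[0,0,0.001],0],[[0,0,0.001],0],[[0,0,0.001],0],[[0,0,-0.01],0],[[0,0,-0.03],0],[[0,0,-0.08],0],[[0,0,-0.13],0],[[0,0,-0.18],0],[[0,0,-0.2],0],[[0,0,-0.2],0],[[0,0,-0.2],0]])

```text
clock: 10.63
tool_pos: [0.5611, 0.1787, 0.2434]
eef_rot: [0.999, 0.037, 0.002, -0.0]
contact_force: [-0.0, -0.8, -0.2]
opening: 0.007
```

```bash
python3 look.py w6; python3 - <<'E'
from h import *
im=snapshot('top');cv2.imwrite('pics/top1.png',im[:,:,::-1])
cv2.imwrite('pics/top1c.png',cv2.resize(im[150:300,120:520,::-1],(800,300),interpolation=cv2.INTER_CUBIC))
E
```

```text
t 10.6333 [0.5611 0.1787 0.2434] yaw 4.21 z [ 0.004  0.001 -1.   ] [-0.02 -0.8  -0.22] 0.007188545741108284
green [144, 244, 49, 39, 1616] [169. 263.] [array([0.522 , 0.2929, 0.065 ]), array([0.5249, 0.29  , 0.073 ]), array([0.5268, 0.2883, 0.078 ])]
blue [302, 210, 40, 42, 1351] [322. 231.] [array([0.5557, 0.1801, 0.065 ]), array([0.5578, 0.1802, 0.073 ]), array([0.5591, 0.1803, 0.078 ])]
yellow [313, 298, 19, 32, 122] [322. 309.] [array([0.4931, 0.1752, 0.065 ]), array([0.4968, 0.1755, 0.073 ]), array([0.4992, 0.1756, 0.078 ])]
```

View pics/w6.png

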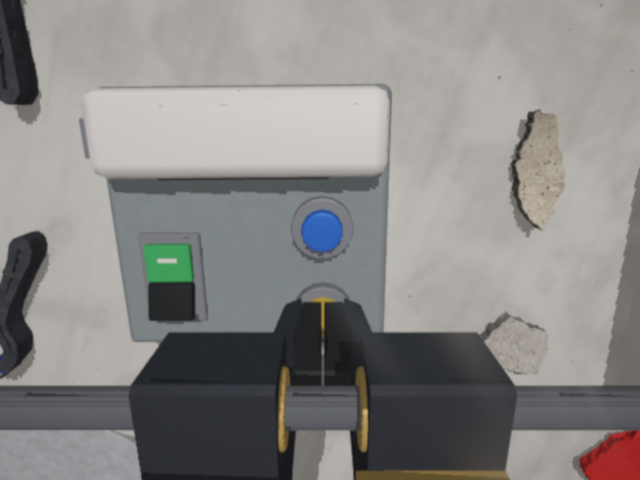

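View pics/top1c.png

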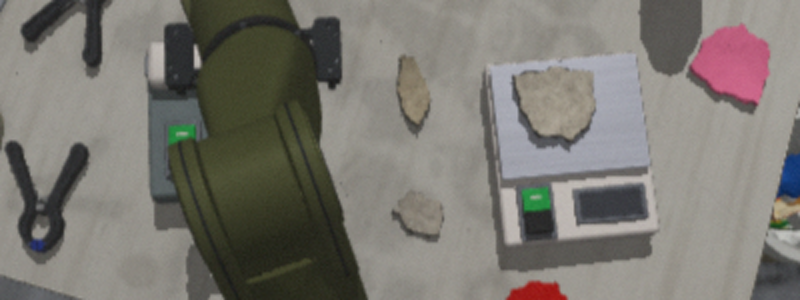

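Both green halves are level, the blue key is up again, and the sherds and clamp are where they were. The arm is clear at 0.24 m. Handing in.

```bash
python3 -c "
from plant import *
print(workorder.finish_job())"
```

```text
the job is handed in; nothing more can be done
None
```

I switched on the scale, then the printer, then pressed the blue key all the way down and let it come up again. The job was handed in at about 10.7 s of the 45 s allowed. `finish_job` reports no verdict, so what follows is my own checking.

| Part | Force at the stop | Fingertip height | Expected height |
|---|---|---|---|
| Scale rocker | 27 N | 61 mm | 61 mm (on) |
| Printer rocker | 16 N, then about 1 mm further | 69 mm | 69 mm (on) |
| Blue key | 15 N, held about 0.3 s or more | 72 mm | 72 mm (fully down) |

- **Switches and blue key:** the last pictures show both green halves bright and level. The blue key is up, measured at (0.559, 0.180) as before the press.
- **Loose things:** the sherd on the scale, the other two sherds and the clamp look unmoved in the pictures. I checked them by eye only and did not measure their positions.
- **Yellow key:** I never went near it, but the gripper partly hid it in the last wrist picture and the arm hid it from the top camera. I did not see it fully at the end.
- **Disagreement:** the scene camera placed the points about 3 to 15 mm off from the top and wrist cameras, worst for the scale's green half. I used the top and wrist readings, which agreed to within about 2 mm.

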